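# Make up two moulding kits in a cheese dairy

## Task

Make up two moulding kits from the stock on the table. Long tray: the round mould in the bay at the handle end, the round follower in the middle bay and the steel press weight in the bay at the far end; short tray: the square mould in the bay at the handle end and the square follower in the other. Each piece must stand as it stands now (moulds base up, followers and weight knob up), flat on the floor of its bay, and the low hoop and the spoon are not needed: leave them where they are.

Things in the scene. Friction and masses are not known exactly. Their poses are not given: they have to be found in the camera images.
- long_tray: The long grey plastic kit tray, 256 x 88 x 14 mm, fixed; three bays in a row along its x, each 80 x 80 mm inside; walls and floor 4 mm thick, walls 14 mm high. A wire handle sticks out 32 mm at its -x end, which points roughly back to the robot (within 0.2 rad). Origin: centre of the underside, x away from the handle, z up. Bay centres at x = -84, 0 and +84 mm, y = 0; bay floor at z = 4 mm.
- short_tray: The short grey plastic kit tray, 172 x 88 x 14 mm, fixed; two bays in a row along its x, each 80 x 80 mm inside; walls and floor 4 mm thick, walls 14 mm high. A wire handle sticks out 32 mm at its -x end, which points roughly back to the robot (within 0.2 rad). Origin: centre of the underside, x away from the handle, z up. Bay centres at x = -42 and +42 mm, y = 0; bay floor at z = 4 mm.
- round_mould: White plastic round cheese mould standing upside down, its closed slotted base on top: an upright cylinder 56 mm in diameter at the foot (54 mm above) and 75 mm high, about 70 g. Origin: centre of the underside, z up. Rigid; can be gripped across its sides.
- square_mould: White plastic square cheese mould standing upside down, its closed slotted base on top: an upright block 54 x 54 mm (56 at the foot) and 58 mm high, about 60 g. Origin: centre of the underside, z up, x and y square to its sides. Rigid; can be gripped across its sides.
- round_follower: White plastic round follower (pressing lid): a disc 52 mm in diameter and 10 mm thick with a round upright knob, 24 mm in diameter and 32 mm high, in the middle of its top; 42 mm high in all; lies flat, knob up, on the table. Origin: centre of the underside, z up. About 50 g.
- square_follower: White plastic square follower (pressing lid): a plate 52 x 52 mm and 10 mm thick with a round upright knob, 24 mm in diameter and 32 mm high, in the middle of its top; 42 mm high in all; lies flat, knob up, on the table. Origin: centre of the underside, z up, x and y square to the plate's sides. About 50 g.
- press_weight: Stainless steel press weight: a disc 52 mm in diameter and 28 mm thick with a round upright knob, 24 mm in diameter and 30 mm high, in the middle of its top; 58 mm high in all; lies flat, knob up, on the table. Origin: centre of the underside, z up. About 0.5 kg.
- hoop: White plastic low hoop, open at top and bottom: outer diameter 70 mm, 32 mm high. Belongs to no kit; stays where it is. Origin: centre of the underside, z up.
- spoon: Steel spoon 170 mm long, lying across the middle of the stock between its two rows, along the robot's left-right direction, less than 25 mm high. Stays where it is. Origin: its middle, underside; x along its length.
Mind the look-alikes: they are no part of the job. Leave any purple look-alike of the square_mould alone.

How it is judged:
At the end, for the whole second after the job is handed in: Each of the five pieces is in its own bay: origin within 15 mm of the bay's centre along each of the tray's axes, underside within 5 mm of the bay floor, upright within 0.1 rad, and at rest (x of round_mould in the frame of long_tray between -0.099 and -0.069 m and y of round_mould in the frame of long_tray between -0.015 and 0.015 m and z of round_mould in the frame of long_tray between -0.001 and 0.009 m and angle between each of round_mould, round_follower, press_weight, square_mould, square_follower's own z axis and vertical below 0.1 rad and linear speed of each of round_mould, round_follower, press_weight, square_mould, square_follower below 0.02 m/s and angular speed of each of round_mould, round_follower, press_weight, square_mould, square_follower below 0.2 rad/s and x of round_follower in the frame of long_tray between -0.015 and 0.015 m and y of round_follower in the frame of long_tray between -0.015 and 0.015 m and z of round_follower in the frame of long_tray between -0.001 and 0.009 m and x of press_weight in the frame of long_tray between 0.069 and 0.099 m and y of press_weight in the frame of long_tray between -0.015 and 0.015 m and z of press_weight in the frame of long_tray between -0.001 and 0.009 m and x of square_mould in the frame of short_tray between -0.057 and -0.027 m and y of square_mould in the frame of short_tray between -0.015 and 0.015 m and z of square_mould in the frame of short_tray between -0.001 and 0.009 m and x of square_follower in the frame of short_tray between 0.027 and 0.057 m and y of square_follower in the frame of short_tray between -0.015 and 0.015 m and z of square_follower in the frame of short_tray between -0.001 and 0.009 m); the robot touches nothing.
It fails at once if the hoop is moved more than 30 mm (distance of hoop from where it was at the start of the episode above 0.03 m).
It fails at once if the spoon is moved more than 30 mm (distance of spoon from where it was at the start of the episode above 0.03 m).
It also fails if it takes over 120 s, if anything falls off the work surface, if the arm or the gripper's body presses on something with over 40 N, if the wrist force passes 120 N, or if a joint passes its speed limit or range.

## Robot

A 7-joint arm with a two-finger parallel gripper is mounted at the origin on the work surface. World frame = base frame: x ahead of the robot, y to its left, z up, the work surface at z = 0. Lengths are in m, angles in rad, forces in N, time in s.
With the tool pointing down it reaches from about 0.425 to 0.825 m from the base axis. Payload 3.6 kg.
Tool frame: the origin (TCP) lies between the finger pads; the fingertips stand 19 mm ahead of it and the grasp point (between the pads) is the TCP (nose_length is the distance from the TCP to the fingertips, in m); z points along the fingers, x is the direction in which the jaws open and shut, and the axes are right-handed (so a half turn about z gives the same grasp; the last joint's range is limited). The gripper opens to 93 mm and grips with 3 to 60 N. Pads are 15 mm wide; open, the fingers measure 128 mm over their backs; the gripper's body (75 mm by 188 mm) begins 65 mm behind the grasp point.
Start: joints at [-1.296, 0.615, -0.013, 1.423, 0.008, 1.103, -0.04], TCP at [0.193, 0.621, 0.238] pointing down, gripper open.
Joint ranges: [-3.12, 3.12], [-0.3, 2.06], [-1.34, 1.32], [0.26, 2.42], [-1.36, 4.5], [0.01, 1.98], [-2.84, 2.84]. Speed limits (rad/s): [2.79, 2.79, 3.14, 3.14, 3.14, 3.14, 3.14].

## Interface

Orientations are given as a 3x3 rotation matrix whose columns are the frame's x, y, z axes.
In Python, from bench import read_state, snapshot, get_calibration, close_job, nose_length gives the robot as it stands. The module is installed in compiled form; this text tells all that it offers.
- The arm moves only by the tool carry_out, never from a script. Its argument "targets" is a list of rows, each a list of 7 numbers: the turn, a rotation vector about the tool's x, y, z in degrees, then the shift along the tool's x, y, z in cm, then the closure, from -1 (fully open) to 1 (shut). In form: [[rx, ry, rz, dx, dy, dz, fingers], ...]. A call has 1 to 8 rows; each row shifts and turns the pose as measured when the row begins, along the tool's axes as they then stand; what a row does not reach is not made up. A row lasts 1/8 s, in which the tool goes at most 62.5 mm and 10.7 degrees, less where a joint would pass 70% of its speed; a pose out of reach is approached as far as the arm can. A call is refused whole if a number of a shift passes 6.25 or a number of a turn 10.7, either way. A call with a gripper value outside its range is refused whole. The fingers move at their own pace and stop on an object; "grip_force" is the grip in N (left out, the last holds). Time passes only in rows, so rows that do not move let the fingers close. It gives the time, the measured TCP pose, the force and the opening at its end, in the units of the state.
- read_state(): the state, without advancing time (a new reading comes with each control period).
- snapshot(name): name is "side" or "top" or "wrist"; returns (picture, depth): 384x512x3 uint8, red, green, blue; 384x512 float32, m along the optical axis (not along the pixel's ray), 0 where there is no reading.
- get_calibration(name): a dict with "mtx" (3x3 intrinsics, pixels), "dist" ([k1, k2, p1, p2, k3] as OpenCV has them; the pictures are not rectified), "extrinsics" (4x4, takes a point from camera to world coordinates). Camera axes: x right, y down, z forward; pixel columns grow to the right and rows downward; lengths in m; the calibration is good to about 2 mm. A picture is of the moment at which its call begins: read the wrist's pose just before it. get_calibration takes no time and is no camera call; for the wrist camera it gives the pose at the moment of the call.
- close_job(): hands the job in, once; it reports no verdict.
The state is a dict: "time_s": time; "joint_pos": joint angles; "qd": joint speeds; "tau": joint torques, N m; "tool_pos": TCP position; "eef_rot": TCP orientation; "force": force on the tool from outside, world axes, zero at the start; "torque": the same for the moment, N m; "width": finger opening in m.
Only numpy, scipy, OpenCV 4.12 (cv2) and the standard library are available. Lean on these libraries where they do the work, as an engineer would, in place of code of your own. Each camera call takes 0.05 s, during which the arm holds its last target.

## Working session

There is one attempt and no reset: what is moved stays moved. The work goes in short steps, Python scripts to look and compute and a tool call to move; the robot and the scene stay as the last step left them, time stands still between calls to the robot, and variables do not carry over. Pictures are saved under pics/ and viewed, and the job is handed in when it is done.

Besides the shell and the picture viewer there is one more tool, called as a command line: name --pt "numbers of a row" for each row, then --argument value for the rest. carry_out: Moves the arm, as the interface text tells. Its arguments: {"type":"object","properties":{"targets":{"type":"array","items":{"type":"array","items":{"type":"number"}}},"grip_force":{"type":"number"}},"required":["targets"]}

```bash
mkdir -p pics; ls
python3 - <<'E'
from bench import *
import cv2,numpy as np
for n in ("top","side","wrist"):
    c=get_calibration(n)
    p,d=snapshot(n)
    np.savez(f"pics/{n}0.npz",p=p,d=d,K=c["mtx"],D=c["dist"],E=c["extrinsics"])
    cv2.imwrite(f"pics/{n}0.png",cv2.cvtColor(p,cv2.COLOR_RGB2BGR))
    print(n,np.round(c["mtx"],1).tolist(),c["dist"],np.round(c["extrinsics"],3).tolist())
s=read_state();print(s, nose_length)
E
```

```text
pics
top [[363.9, 0.0, 256.8], [0.0, 363.9, 186.3], [0.0, 0.0, 1.0]] [0.0187962 0.        0.        0.        0.       ] [[-0.023, -0.992, 0.122, 0.491], [-0.999, 0.025, 0.022, -0.005], [-0.025, -0.121, -0.992, 0.784], [0.0, 0.0, 0.0, 1.0]]
side [[437.7, 0.0, 252.0], [0.0, 437.7, 194.1], [0.0, 0.0, 1.0]] [-0.09842136  0.          0.          0.          0.        ] [[0.959, -0.206, 0.196, 0.434], [-0.285, -0.697, 0.658, -0.615], [0.001, -0.687, -0.727, 0.699], [0.0, 0.0, 0.0, 1.0]]
wrist [[316.6, 0.0, 258.9], [0.0, 316.6, 188.8], [0.0, 0.0, 1.0]] [0.01854508 0.         0.         0.         0.        ] [[0.297, 0.911, 0.287, 0.112], [0.955, -0.283, -0.091, 0.645], [-0.001, 0.301, -0.954, 0.384], [0.0, 0.0, 0.0, 1.0]]
{'time_s': 0.15, 'joint_pos': array([-1.29546655,  0.61567823, -0.01262504,  1.42447603,  0.00812033,
        1.10340337, -0.04039027]), 'qd': array([ 3.28307162e-04, -3.07044282e-03, -9.08595409e-05, -4.02805523e-03,
        1.21653143e-03,  1.02687239e-03,  1.34254500e-03]), 'tau': array([ 1.42883619e-03, -4.59348214e+01,  2.09721322e-01, -1.65941477e+01,
       -6.10787817e-02,  1.81967084e-02,  1.51919116e-04]), 'tool_pos': array([0.19304722, 0.62009883, 0.23677762]), 'eef_rot': array([[ 2.97181842e-01,  9.54820747e-01, -5.41508050e-04],
       [ 9.54818982e-01, -2.97182334e-01, -1.83636737e-03],
       [-1.91432829e-03,  2.86928733e-05, -9.99998167e-01]]), 'force': array([-0.26977987, -0.21434408,  0.10126885]), 'torque': array([-0.00435424,  0.01260019,  0.01240878]), 'width': 0.09306169179641113} 0.019
```

View pics/top0.png

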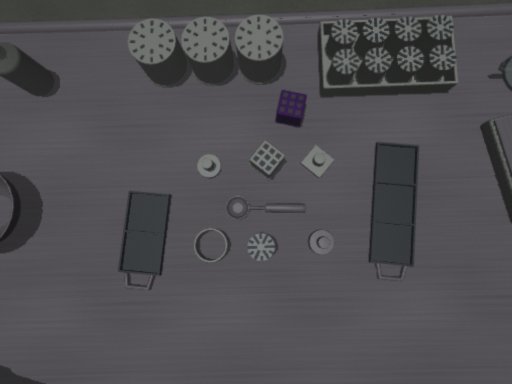

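View pics/side0.png

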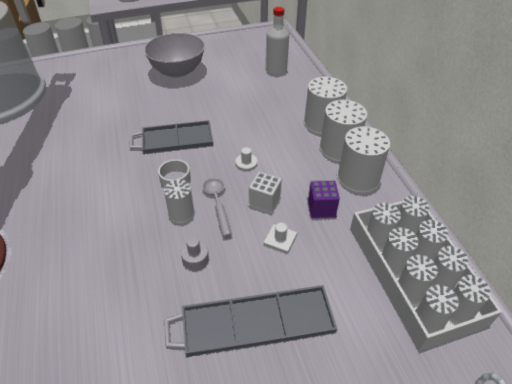

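View pics/wrist0.png

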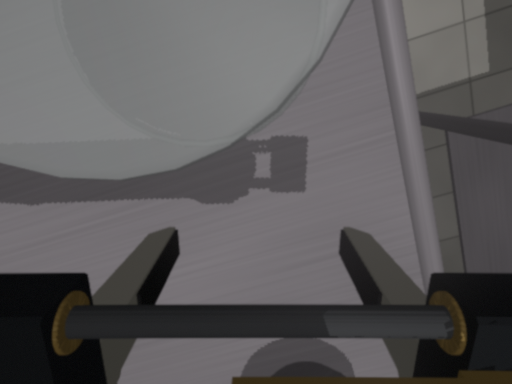

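Top view: long tray at (394,205), short tray (146,233), round mould (261,247), square mould (267,157), square follower (319,159), round follower (208,166), weight (321,242), hoop (211,245), spoon (265,208), and the purple decoy at (291,105).

```bash
cat > h.py <<'E'
import numpy as np,cv2
from bench import *
def cloud(d,K,D,E):
    h,w=d.shape
    uv=np.stack(np.meshgrid(np.arange(w),np.arange(h)),-1).reshape(-1,1,2).astype(np.float32)
    n=cv2.undistortPoints(uv,K,D).reshape(h,w,2)
    P=np.concatenate([n*d[...,None],d[...,None]],-1)
    return P@E[:3,:3].T+E[:3,3]
def ray(uv,z,K,D,E):
    n=cv2.undistortPoints(np.float32(uv).reshape(-1,1,2),K,D).reshape(-1,2)
    r=np.c_[n,np.ones(len(n))]@E[:3,:3].T
    return E[:3,3]+r*((z-E[2,3])/r[:,2])[:,None]
def load(f):
    a=np.load(f); return a['p'],a['d'],a['K'],a['D'],a['E']
E
python3 - <<'E'
from h import *
for n in("top","side"):
    p,d,K,D,E=load(f"pics/{n}0.npz")
    W=cloud(d,K,D,E); z=W[...,2]
    m=(W[...,0]>.3)&(W[...,0]<.85)&(abs(W[...,1])<.45)&(d>0)
    print(n,"table z",np.median(z[m]),z[m].std(),(d==0).sum())
    mm=(m&(z>.0075)).astype(np.uint8)
    k,l,s,c=cv2.connectedComponentsWithStats(mm)
    for i in range(1,k):
        if s[i,4]<60: continue
        q=W[l==i]; zt=np.percentile(q[:,2],97)
        t=q[q[:,2]>zt-.006]
        mid=(t[:,:2].max(0)+t[:,:2].min(0))/2
        r=cv2.minAreaRect(np.float32(t[:,:2]*1000))
        print(c[i].round(),s[i,4],"ztop",round(zt,4),"mean",t[:,:2].mean(0).round(4),"mid",mid.round(4),"rect",np.round(r[0],1),np.round(r[1],1),round(r[2],1))
E
```

```text
top table z -0.0011731445598190393 0.021703940457575146 786
[210.  64.] 1303 ztop 0.1097 mean [0.8374 0.1049] mid [0.8353 0.1051] rect [835.3 105.1] [85.1 29.3] 90.0
[259.  62.] 1315 ztop 0.1097 mean [0.8374 0.0011] mid [8.355e-01 7.000e-04] rect [8.354e+02 7.000e-01] [84.5 29.1] 89.9
[389.  72.] 5283 ztop 0.0815 mean [ 0.8263 -0.2708] mid [ 0.8249 -0.2706] rect [ 825.3 -270.6] [ 50.2 243.8] 0.3
[160.  65.] 1299 ztop 0.1096 mean [0.8379 0.2106] mid [0.8359 0.2112] rect [835.9 211.3] [85.1 28.2] 89.9
[290. 107.] 815 ztop 0.0586 mean [ 0.7492 -0.0628] mid [ 0.7502 -0.0624] rect [750.1 -63. ] [53.8 53.2] 75.9
[266. 159.] 794 ztop 0.0588 mean [ 0.6394 -0.0096] mid [ 0.6404 -0.0097] rect [639.7  -9.7] [53.6 53.8] 49.8
[395. 215.] 1187 ztop 0.015 mean [ 0.5197 -0.2746] mid [ 0.53   -0.2768] rect [ 528.3 -275.2] [ 88.7 287. ] 83.1
[317. 161.] 453 ztop 0.0417 mean [ 0.6378 -0.1183] mid [ 0.638  -0.1184] rect [ 638.  -118.5] [21.  21.5] 84.4
[208. 166.] 316 ztop 0.0422 mean [0.634  0.1163] mid [0.6343 0.1164] rect [634.2 116.5] [21.3 21.3] 86.2
[142. 244.] 833 ztop 0.0147 mean [0.4715 0.2574]
[... 1174 characters left out ...]
ect [643.3 -10.1] [57.6 53.2] 48.9
[220. 209.] 494 ztop 0.02 mean [ 0.5416 -0.0419] mid [ 0.5459 -0.0046] rect [549.7  -3.9] [ 44.1 167. ] 3.2
[323. 198.] 998 ztop 0.0599 mean [ 0.7501 -0.0655] mid [ 0.7518 -0.0637] rect [751.3 -63.9] [57.2 54.7] 75.7
[406. 275.] 7123 ztop 0.0834 mean [ 0.8264 -0.2821] mid [ 0.8255 -0.2697] rect [ 825.5 -269.7] [ 48.9 245.2] 0.0
[280. 237.] 573 ztop 0.0426 mean [ 0.6383 -0.1201] mid [ 0.6387 -0.1187] rect [ 638.9 -119. ] [24.3 21.4] 71.3
[194. 253.] 664 ztop 0.0591 mean [ 0.468  -0.1182] mid [ 0.4686 -0.1169] rect [ 468.6 -116.9] [22.1 23. ] 61.8
[246. 321.] 1904 ztop 0.0161 mean [ 0.5223 -0.2743] mid [ 0.5311 -0.2748] rect [ 530.2 -273. ] [ 91.1 288.7] 83.3
```

```bash
cat >> h.py <<'E'
def yaw():
    R=read_state()['eef_rot']; return np.degrees(np.arctan2(R[1,0],R[0,0]))
def go(x,y,z,ps=None):
    """print turn (deg about tool z) then shift in cm along tool axes after the turn"""
    s=read_state();R=s['eef_rot'];ps0=yaw()
    if ps is None: ps=ps0
    a=np.radians(ps);R2=np.c_[[np.cos(a),np.sin(a),0],[np.sin(a),-np.cos(a),0],[0,0,-1]]
    d=np.array([x,y,z])-s['tool_pos']
    tilt=cv2.Rodrigues(R.T@np.c_[[np.cos(np.radians(ps0)),np.sin(np.radians(ps0)),0],[np.sin(np.radians(ps0)),-np.cos(np.radians(ps0)),0],[0,0,-1]])[0].ravel()
    print("pos",s['tool_pos'].round(4),"yaw",round(ps0,1),"turn rz",round(ps0-ps,1),"tilt fix deg",np.degrees(tilt).round(2),"shift cm",(100*R2.T@d).round(2),"t",round(s['time_s'],2),"w",round(s['width'],4),"F",s['force'].round(1))
E
python3 - <<'E'
from h import *
for n in("top","side"):
    p,d,K,D,E=load(f"pics/{n}0.npz")
    W=cloud(d,K,D,E); z=W[...,2]
    off=0.001 if n=="top" else -.001
    q=W[(abs(W[...,0]-.638)<.045)&(abs(W[...,1]+.118)<.045)&(z+off>.006)&(z+off<.014)]
    print(n,len(q),cv2.minAreaRect(np.float32(q[:,:2]*1000)))
    for c in((.545,-.276),(.496,.255)):
        q=W[(abs(W[...,0]-c[0])<.18)&(abs(W[...,1]-c[1])<.08)&(z+off>.0085)&(z+off<.02)]
        a=np.radians(-6.8);u=np.array([np.cos(a),np.sin(a)]);v=np.array([-u[1],u[0]])
        r=(q[:,:2]-c)*1000; s=r@u;t=r@v
        print(c,"x-hist",[(b,int(n_)) for n_,b in zip(*np.histogram(s,np.arange(-184,184,4))) if n_>12], "y", np.percentile(t,[1,99]))
E
python3 -c "
from h import *
go(.462,.007,.20,83)"
```

```text
top 447 ((637.83056640625, -118.29341125488281), (51.79508590698242, 52.57528305053711), 49.148155212402344)
(0.545, -0.276) x-hist [(np.int64(-160), 48), (np.int64(-156), 51), (np.int64(-152), 15), (np.int64(-148), 16), (np.int64(-144), 15), (np.int64(-140), 17), (np.int64(-136), 15), (np.int64(-132), 24), (np.int64(-128), 85), (np.int64(-48), 26), (np.int64(-44), 70), (np.int64(36), 42), (np.int64(40), 62), (np.int64(120), 57), (np.int64(124), 50)] y [-44.97265495  42.85973628]
(0.496, 0.255) x-hist [(np.int64(-120), 27), (np.int64(-116), 50), (np.int64(-112), 22), (np.int64(-108), 14), (np.int64(-104), 16), (np.int64(-100), 15), (np.int64(-96), 16), (np.int64(-92), 16), (np.int64(-88), 68), (np.int64(-84), 39), (np.int64(-4), 75), (np.int64(0), 18), (np.int64(80), 77)] y [-44.60384497  43.48207337]
side 392 ((639.0686645507812, -118.74478912353516), (53.11914825439453, 51.54784393310547), 50.4750862121582)
(0.545, -0.276) x-hist [(np.int64(-160), 49), (np.int64(-156), 69), (np.int64(-152), 32), (np.int64(-148), 24), (np.int64(-144), 20), (np.int64(-140), 25), (np.int64(-136), 19),
[... 1023 characters left out ...]
.int64(72), 15), (np.int64(76), 16), (np.int64(80), 15), (np.int64(84), 15), (np.int64(88), 13), (np.int64(92), 20), (np.int64(96), 15), (np.int64(100), 16), (np.int64(104), 17), (np.int64(108), 13), (np.int64(112), 15), (np.int64(116), 13), (np.int64(120), 22), (np.int64(124), 111), (np.int64(128), 15)] y [-43.77396592  44.99326061]
(0.496, 0.255) x-hist [(np.int64(-116), 19), (np.int64(-112), 22), (np.int64(-88), 30), (np.int64(-84), 25), (np.int64(-4), 13), (np.int64(0), 33), (np.int64(80), 14), (np.int64(84), 33)] y [-45.20780016  46.41696128]
pos [0.193  0.6201 0.2368] yaw 72.7 turn rz -10.3 tilt fix deg [0.   0.11 0.  ] shift cm [-57.58  34.17   3.68] t 0.15 w 0.0931 F [-0.3 -0.2  0.1]
```

carry_out --pt "0 0 -10.3 0 0 0 -0.61" --pt "0 0 0 -5.2 3.1 0.3 -0.61" --pt "0 0 0 -5.2 3.1 0.3 -0.61" --pt "0 0 0 -5.2 3.1 0.3 -0.61" --pt "0 0 0 -5.2 3.1 0.3 -0.61" --pt "0 0 0 -5.2 3.1 0.3 -0.61" --pt "0 0 0 -5.2 3.1 0.3 -0.61" --pt "0 0 0 -5.2 3.1 0.3 -0.61" --grip_force 20

```text
time_s: 1.15
tool_pos: [0.3692, 0.2269, 0.2128]
eef_rot: [[0.106, 0.994, -0.001], [0.994, -0.106, -0.001], [-0.001, -0.001, -1.0]]
force: [1.0, 0.3, 0.3]
width: 0.0746
```

```bash
python3 -c "
from h import *
go(.462,.007,.20,83)"
```

```text
pos [0.3692 0.2269 0.2128] yaw 83.9 turn rz 0.9 tilt fix deg [-0.06  0.08 -0.  ] shift cm [-20.7   11.89   1.28] t 1.15 w 0.0746 F [1.  0.3 0.3]
```

carry_out --pt "0 0 0.9 -5.2 3.0 0.3 -0.61" --pt "0 0 0 -5.2 3.0 0.3 -0.61" --pt "0 0 0 -5.2 3.0 0.3 -0.61" --pt "0 0 0 -4.5 2.6 0.2 -0.61" --pt "0 0 0 0 0 0 -0.61"

```text
time_s: 1.78
tool_pos: [0.4644, 0.001, 0.2018]
eef_rot: [[0.131, 0.991, 0.002], [0.991, -0.131, -0.003], [-0.002, 0.002, -1.0]]
force: [-0.9, 1.2, -0.2]
width: 0.0745
```

```bash
python3 -c "
from h import *
go(.462,.007,.046,83)"
```

```text
pos [0.4644 0.001  0.2018] yaw 82.4 turn rz -0.6 tilt fix deg [0.12 0.14 0.  ] shift cm [ 0.56 -0.31 15.58] t 1.77 w 0.0745 F [-0.9  1.2 -0.2]
```

carry_out --pt "0 0 -0.6 0.6 -0.3 2.0 -0.61" --pt "0 0 0 0 0 4.5 -0.61" --pt "0 0 0 0 0 3.0 -0.61" --pt "0 0 0 0 0 0 -0.61"

```text
time_s: 2.28
tool_pos: [0.4622, 0.0117, 0.1051]
eef_rot: [[0.117, 0.993, 0.003], [0.993, -0.117, 0.001], [0.001, 0.003, -1.0]]
force: [-0.3, 0.3, 0.3]
width: 0.0752
```

```bash
python3 -c "
from h import *
go(.462,.007,.046,83)"
```

```text
pos [0.4622 0.0117 0.1051] yaw 83.3 turn rz 0.3 tilt fix deg [ 0.18 -0.07 -0.  ] shift cm [-0.47  0.03  5.91] t 2.27 w 0.0752 F [-0.3  0.3  0.3]
```

carry_out --pt "0 0 0 -0.5 0 0 -0.61" --pt "0 0 0 0 0 3.0 -0.61" --pt "0 0 0 0 0 2.0 -0.61" --pt "0 0 0 0 0 0.7 -0.61" --pt "0 0 0 0 0 0 -0.61"

```text
time_s: 2.9
tool_pos: [0.4666, 0.0079, 0.0529]
eef_rot: [[0.115, 0.993, 0.016], [0.993, -0.115, 0.002], [0.004, 0.016, -1.0]]
force: [-0.4, 0.4, -0.0]
width: 0.0746
```

```bash
python3 -c "
from h import *
go(.462,.007,.046,83)"
```

```text
pos [0.4666 0.0079 0.0529] yaw 83.4 turn rz 0.4 tilt fix deg [ 0.9  -0.23 -0.  ] shift cm [-0.14 -0.45  0.69] t 2.9 w 0.0746 F [-0.4  0.4 -0. ]
```

carry_out --pt "0.9 -0.2 0 -0.1 -0.4 0.6 -0.61" --pt "0 0 0 0 0 0 -0.61"

```text
time_s: 3.15
tool_pos: [0.4634, 0.0074, 0.0481]
eef_rot: [[0.115, 0.993, 0.002], [0.993, -0.115, 0.001], [0.001, 0.002, -1.0]]
force: [-0.3, -0.3, 0.6]
width: 0.075
```

```bash
python3 -c "
from h import *
go(.462,.007,.046,83);print(read_state()['joint_pos'].round(3))"
```

```text
pos [0.4634 0.0074 0.0481] yaw 83.4 turn rz 0.4 tilt fix deg [ 0.12 -0.04 -0.  ] shift cm [-0.05 -0.13  0.21] t 3.15 w 0.075 F [-0.3 -0.3  0.6]
[-0.075  0.644  0.019  2.135 -0.033  0.36   1.426]
```

Good. Close, then lift a little.

carry_out --pt "0 0 0 0 0 0 1" --pt "0 0 0 0 0 0 1" --pt "0 0 0 0 0 0 1" --pt "0 0 0 0 0 0 1" --pt "0 0 0 0 0 -2 1" --pt "0 0 0 0 0 -4 1" --pt "0 0 0 0 0 -4 1" --grip_force 20

```text
time_s: 4.03
tool_pos: [0.461, 0.0073, 0.1482]
eef_rot: [[0.114, 0.993, -0.006], [0.993, -0.114, 0.0], [-0.001, -0.006, -1.0]]
force: [0.0, 0.0, -0.4]
width: 0.0542
```

```bash
python3 -c "
from h import *
go(.4617,-.266,.19,83)"
```

```text
pos [0.461  0.0073 0.1482] yaw 83.4 turn rz 0.4 tilt fix deg [-0.34  0.03 -0.  ] shift cm [-27.11   3.4   -4.18] t 4.03 w 0.0542 F [ 0.   0.  -0.4]
```

carry_out --pt "0 0 0 -4.5 0.6 -1.0 1" --pt "0 0 0 -5.5 0.7 -1.0 1" --pt "0 0 0 -5.5 0.7 0 1" --pt "0 0 0 -5.5 0.7 0 1" --pt "0 0 0 -4 0.5 0 1" --pt "0 0 0 0 0 0 1"

```text
time_s: 4.78
tool_pos: [0.4672, -0.2511, 0.1715]
eef_rot: [[0.109, 0.994, 0.002], [0.994, -0.109, -0.0], [-0.0, 0.002, -1.0]]
force: [0.2, -0.5, -0.9]
width: 0.0537
```

```bash
python3 -c "
from h import *
go(.4617,-.266,.07,83)"
```

```text
pos [ 0.4672 -0.2511  0.1715] yaw 83.7 turn rz 0.7 tilt fix deg [0.13 0.   0.  ] shift cm [-1.55 -0.36 10.15] t 4.78 w 0.0537 F [ 0.2 -0.5 -0.9]
```

carry_out --pt "0 0 0.5 -1.5 -0.4 2 1" --pt "0 0 0 0 0 4 1" --pt "0 0 0 0 0 3 1" --pt "0 0 0 0 0 0 1"

```text
time_s: 5.28
tool_pos: [0.4625, -0.2607, 0.0794]
eef_rot: [[0.114, 0.994, 0.003], [0.994, -0.114, 0.004], [0.004, 0.002, -1.0]]
force: [0.4, 0.6, -0.5]
width: 0.0541
```

```bash
python3 -c "
from h import *
go(.4617,-.266,.053,83)"
```

```text
pos [ 0.4625 -0.2607  0.0794] yaw 83.5 turn rz 0.5 tilt fix deg [ 0.13 -0.24 -0.  ] shift cm [-0.54 -0.01  2.64] t 5.28 w 0.0541 F [ 0.4  0.6 -0.5]
```

carry_out --pt "0 -0.2 0.3 -0.5 0 1.0 1" --pt "0 0 0 0 0 1.2 1" --pt "0 0 0 0 0 0 1"

```text
time_s: 5.65
tool_pos: [0.4638, -0.2651, 0.0584]
eef_rot: [[0.117, 0.993, 0.006], [0.993, -0.117, -0.001], [-0.0, 0.006, -1.0]]
force: [0.5, -0.1, -0.4]
width: 0.0541
```

```bash
python3 -c "
from h import *
go(.4617,-.266,.0525,83)"
```

```text
pos [ 0.4638 -0.2651  0.0584] yaw 83.3 turn rz 0.3 tilt fix deg [0.35 0.01 0.  ] shift cm [-0.12 -0.2   0.59] t 5.65 w 0.0541 F [ 0.5 -0.1 -0.4]
```

carry_out --pt "0.3 0 0 -0.1 -0.2 0.5 1" --pt "0 0 0 0 0 0.2 1" --pt "0 0 0 0 0 0 1"

```text
time_s: 6.02
tool_pos: [0.4618, -0.2663, 0.0531]
eef_rot: [[0.117, 0.993, 0.002], [0.993, -0.117, -0.001], [-0.001, 0.002, -1.0]]
force: [0.3, -0.6, -1.1]
width: 0.0541
```

```bash
python3 -c "
from h import *
go(.4617,-.266,.0525,83)"
```

```text
pos [ 0.4618 -0.2663  0.0531] yaw 83.3 turn rz 0.3 tilt fix deg [0.1  0.04 0.  ] shift cm [ 0.03 -0.02  0.06] t 6.03 w 0.0541 F [ 0.3 -0.6 -1.1]
```

Within 1 mm of the floor; lower slightly more, then release and lift.

carry_out --pt "0 0 0 0 0 0.1 1" --pt "0 0 0 0 0 0 1" --pt "0 0 0 0 0 0 -0.6" --pt "0 0 0 0 0 0 -0.6" --pt "0 0 0 0 0 0 -0.6" --pt "0 0 0 0 0 -2 -0.6" --pt "0 0 0 0 0 -5 -0.6" --pt "0 0 0 0 0 -5 -0.6"

```text
time_s: 7.02
tool_pos: [0.4597, -0.2651, 0.1712]
eef_rot: [[0.117, 0.993, -0.007], [0.993, -0.117, 0.004], [0.003, -0.007, -1.0]]
force: [-0.4, -1.2, -0.4]
width: 0.0747
```

```bash
python3 -c "
from h import *
go(.467,-.1173,.15,83)
p,d=snapshot('side');cv2.imwrite('pics/s1.png',p[...,::-1])"
```

```text
pos [ 0.4597 -0.2651  0.1712] yaw 83.3 turn rz 0.3 tilt fix deg [-0.4  -0.16  0.  ] shift cm [14.76 -1.08  2.12] t 7.03 w 0.0747 F [-0.4 -1.2 -0.4]
```

View pics/s1.png

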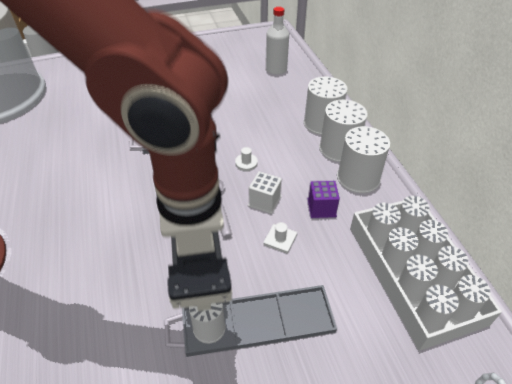

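The mould stands in the handle bay at (207,318). Next the press weight.

carry_out --pt "-0.4 -0.2 0.3 4.5 -0.3 0 -0.15" --pt "0 0 0 5 -0.3 0.5 -0.15" --pt "0 0 0 4 -0.3 1 -0.15" --pt "0 0 0 0 0 0 -0.15" --grip_force 45

```text
time_s: 7.58
tool_pos: [0.4731, -0.1302, 0.1639]
eef_rot: [[0.125, 0.992, 0.019], [0.992, -0.125, -0.01], [-0.008, 0.021, -1.0]]
force: [-0.4, 0.4, 0.2]
width: 0.0534
```

```bash
python3 -c "
from h import *
go(.467,-.1173,.051,83)"
```

```text
pos [ 0.4731 -0.1302  0.1639] yaw 82.8 turn rz -0.2 tilt fix deg [1.18 0.44 0.  ] shift cm [ 1.21 -0.76 11.29] t 7.58 w 0.0534 F [-0.4  0.4  0.2]
```

carry_out --pt "1.1 0.4 0 1.2 -0.7 2 -0.15" --pt "0 0 0 0 0 3.5 -0.15" --pt "0 0 0 0 0 3 -0.15" --pt "0 0 0 0 0 0 -0.15"

```text
time_s: 8.07
tool_pos: [0.4667, -0.1198, 0.0737]
eef_rot: [[0.131, 0.991, -0.002], [0.991, -0.131, -0.001], [-0.002, -0.002, -1.0]]
force: [0.4, 0.3, 0.3]
width: 0.0531
```

```bash
python3 -c "
from h import *
go(.467,-.1173,.051,83)"
```

```text
pos [ 0.4667 -0.1198  0.0737] yaw 82.5 turn rz -0.5 tilt fix deg [-0.09  0.09 -0.  ] shift cm [ 0.25 -0.    2.27] t 8.07 w 0.0531 F [0.4 0.3 0.3]
```

carry_out --pt "0 0 -0.5 0.3 0 1.2 -0.15" --pt "0 0 0 0 0 0.9 -0.15" --pt "0 0 0 0 0 0 -0.15"

```text
time_s: 8.45
tool_pos: [0.4678, -0.1178, 0.0523]
eef_rot: [[0.124, 0.992, 0.0], [0.992, -0.124, -0.002], [-0.002, 0.0, -1.0]]
force: [0.4, -0.1, 0.2]
width: 0.0533
```

```bash
python3 -c "
from h import *
go(.467,-.1173,.051,83)"
```

```text
pos [ 0.4678 -0.1178  0.0523] yaw 82.9 turn rz -0.1 tilt fix deg [0.01 0.11 0.  ] shift cm [ 0.04 -0.08  0.13] t 8.45 w 0.0533 F [ 0.4 -0.1  0.2]
```

carry_out --pt "0 0 0 0 0 0 1" --pt "0 0 0 0 0 0 1" --pt "0 0 0 0 0 0 1" --pt "0 0 0 0 0 0 1" --pt "0 0 0 0 0 -2 1" --pt "0 0 0 0 0 -4 1" --pt "0 0 0 0 0 -4 1" --pt "0 0 0 0 0 0 1" --grip_force 45

```text
time_s: 9.45
tool_pos: [0.4653, -0.1169, 0.1531]
eef_rot: [[0.124, 0.992, -0.006], [0.992, -0.124, -0.001], [-0.001, -0.006, -1.0]]
force: [-0.2, 0.0, -4.6]
width: 0.0236
```

```bash
python3 -c "
from h import *
go(.6285,-.286,.15,83)"
```

```text
pos [ 0.4653 -0.1169  0.1531] yaw 82.9 turn rz -0.1 tilt fix deg [-0.33  0.08 -0.  ] shift cm [-14.79  18.26   0.31] t 9.45 w 0.0236 F [-0.2  0.  -4.6]
```

carry_out --pt "-0.3 0 0 -3.5 4.2 0 1" --pt "0 0 0 -3.8 4.7 0 1" --pt "0 0 0 -3.8 4.7 0 1" --pt "0 0 0 -3.0 3.8 0 1" --pt "0 0 0 0 0 0 1"

```text
time_s: 10.07
tool_pos: [0.6158, -0.2779, 0.1358]
eef_rot: [[0.12, 0.992, -0.025], [0.993, -0.12, 0.008], [0.005, -0.026, -1.0]]
force: [-0.7, 0.3, -4.5]
width: 0.0232
```

```bash
python3 -c "
from h import *
go(.6285,-.286,.056,83)"
```

```text
pos [ 0.6158 -0.2779  0.1358] yaw 83.1 turn rz 0.1 tilt fix deg [-1.5  -0.29  0.  ] shift cm [-0.65  1.36  7.98] t 10.07 w 0.0232 F [-0.7  0.3 -4.5]
```

carry_out --pt "-1.5 -0.3 0 -0.6 1.3 1 1" --pt "0 0 0 0 0 2.5 1" --pt "0 0 0 0 0 2 1" --pt "0 0 0 0 0 0 1"

```text
time_s: 10.58
tool_pos: [0.6232, -0.2804, 0.0695]
eef_rot: [[0.117, 0.993, -0.011], [0.993, -0.117, 0.007], [0.006, -0.011, -1.0]]
force: [0.3, -0.3, -4.7]
width: 0.0232
```

```bash
python3 -c "
from h import *
go(.6285,-.286,.056,83)"
```

```text
pos [ 0.6232 -0.2804  0.0695] yaw 83.3 turn rz 0.3 tilt fix deg [-0.65 -0.33  0.  ] shift cm [-0.49  0.59  1.35] t 10.57 w 0.0232 F [ 0.3 -0.3 -4.7]
```

carry_out --pt "-0.6 -0.3 0.3 -0.5 0.6 0 1" --pt "0 0 0 0 0 0 1" --pt "0 0 0 0 0 0.6 1" --pt "0 0 0 0 0 0 1"

```text
time_s: 11.08
tool_pos: [0.63, -0.286, 0.0647]
eef_rot: [[0.121, 0.993, 0.003], [0.993, -0.121, -0.001], [-0.0, 0.003, -1.0]]
force: [-0.6, -0.9, -4.9]
width: 0.0233
```

```bash
python3 -c "
from h import *
go(.6285,-.286,.056,83)"
```

```text
pos [ 0.63   -0.286   0.0647] yaw 83.0 turn rz 0.0 tilt fix deg [0.18 0.02 0.  ] shift cm [-0.02 -0.15  0.87] t 11.07 w 0.0233 F [-0.6 -0.9 -4.9]
```

carry_out --pt "0.2 0 0 0 -0.1 0.6 1" --pt "0 0 0 0 0 0.3 1" --pt "0 0 0 0 0 0.1 1" --pt "0 0 0 0 0 0 1"

```text
time_s: 11.58
tool_pos: [0.6292, -0.286, 0.0578]
eef_rot: [[0.121, 0.993, 0.001], [0.993, -0.121, -0.001], [-0.001, 0.001, -1.0]]
force: [-0.1, 1.1, -3.7]
width: 0.0231
```

```bash
python3 -c "
from h import *
go(.6285,-.286,.056,83)"
```

```text
pos [ 0.6292 -0.286   0.0578] yaw 83.0 turn rz 0.0 tilt fix deg [0.04 0.03 0.  ] shift cm [-0.01 -0.07  0.18] t 11.57 w 0.0231 F [-0.1  1.1 -3.7]
```

carry_out --pt "0 0 0 0 0 0.2 1" --pt "0 0 0 0 0 0.1 1" --pt "0 0 0 0 0 0 1"

```text
time_s: 11.95
tool_pos: [0.6293, -0.2861, 0.0578]
eef_rot: [[0.122, 0.993, 0.001], [0.993, -0.122, -0.001], [-0.001, 0.001, -1.0]]
force: [-0.3, 0.9, -2.2]
width: 0.0233
```

```bash
python3 -c "
from h import *
go(.6285,-.286,.056,83)"
```

```text
pos [ 0.6293 -0.2861  0.0578] yaw 83.0 turn rz 0.0 tilt fix deg [0.06 0.04 0.  ] shift cm [-0.   -0.08  0.18] t 11.95 w 0.0233 F [-0.3  0.9 -2.2]
```

On the floor (load has come off the wrist). Release.

carry_out --pt "0 0 0 0 0 0 -0.15" --pt "0 0 0 0 0 0 -0.15" --pt "0 0 0 0 0 0 -0.15" --pt "0 0 0 0 0 -2 -0.15" --pt "0 0 0 0 0 -4 -0.15" --pt "0 0 0 0 0 -4 -0.15" --pt "0 0 0 0 0 0 -0.15" --grip_force 20

```text
time_s: 12.82
tool_pos: [0.6325, -0.2876, 0.165]
eef_rot: [[0.122, 0.993, 0.011], [0.993, -0.122, -0.005], [-0.004, 0.012, -1.0]]
force: [0.3, 0.5, -0.3]
width: 0.0537
```

```bash
python3 -c "
from h import *
go(.6355,.1152,.15,83)"
```

```text
pos [ 0.6325 -0.2876  0.165 ] yaw 83.0 turn rz 0.0 tilt fix deg [0.66 0.23 0.  ] shift cm [40.01 -4.61  1.5 ] t 12.82 w 0.0537 F [ 0.3  0.5 -0.3]
```

carry_out --pt "0.6 0.2 0 5.5 -0.6 0 -0.15" --pt "0 0 0 5.8 -0.7 0 -0.15" --pt "0 0 0 5.8 -0.7 0 -0.15" --pt "0 0 0 5.8 -0.7 0 -0.15" --pt "0 0 0 5.8 -0.7 0 -0.15" --pt "0 0 0 5.8 -0.7 0 -0.15" --pt "0 0 0 4 -0.5 0 -0.15" --pt "0 0 0 0 0 0 -0.15"

```text
time_s: 13.82
tool_pos: [0.6333, 0.1109, 0.1628]
eef_rot: [[0.124, 0.992, 0.001], [0.992, -0.124, -0.001], [-0.001, 0.001, -1.0]]
force: [-0.1, 0.4, -0.5]
width: 0.0535
```

```bash
python3 -c "
from h import *
go(.6355,.1152,.034,83)"
```

```text
pos [0.6333 0.1109 0.1628] yaw 82.9 turn rz -0.1 tilt fix deg [0.05 0.08 0.  ] shift cm [ 0.45  0.17 12.88] t 13.82 w 0.0535 F [-0.1  0.4 -0.5]
```

carry_out --pt "0 0 0 0.3 0.2 2 -0.15" --pt "0 0 0 0 0 4 -0.15" --pt "0 0 0 0 0 3.5 -0.15" --pt "0 0 0 0 0 0 -0.15"

```text
time_s: 14.32
tool_pos: [0.6355, 0.1055, 0.0617]
eef_rot: [[0.133, 0.991, -0.001], [0.991, -0.133, -0.007], [-0.007, -0.0, -1.0]]
force: [-0.3, -1.2, -0.8]
width: 0.0536
```

```bash
python3 -c "
from h import *
go(.6355,.1152,.034,83)"
```

```text
pos [0.6355 0.1055 0.0617] yaw 82.4 turn rz -0.6 tilt fix deg [-0.03  0.41 -0.  ] shift cm [ 0.96 -0.12  2.77] t 14.32 w 0.0536 F [-0.3 -1.2 -0.8]
```

carry_out --pt "0 0.4 -0.6 0.9 -0.1 0 -0.15" --pt "0 0 0 0 0 0 -0.15"

```text
time_s: 14.58
tool_pos: [0.6371, 0.1133, 0.063]
eef_rot: [[0.124, 0.992, 0.002], [0.992, -0.124, 0.0], [0.0, 0.002, -1.0]]
force: [0.4, -0.0, 0.5]
width: 0.0536
```

```bash
python3 -c "
from h import *
go(.6355,.1152,.034,83)"
```

```text
pos [0.6371 0.1133 0.063 ] yaw 82.8 turn rz -0.2 tilt fix deg [ 0.11 -0.02 -0.  ] shift cm [ 0.17 -0.18  2.9 ] t 14.57 w 0.0536 F [ 0.4 -0.   0.5]
```

carry_out --pt "0.1 0 -0.1 0.2 -0.2 1.2 -0.15" --pt "0 0 0 0 0 1.2 -0.15" --pt "0 0 0 0 0 0.3 -0.15" --pt "0 0 0 0 0 0 -0.15"

```text
time_s: 15.08
tool_pos: [0.6365, 0.1159, 0.0362]
eef_rot: [[0.122, 0.992, 0.004], [0.992, -0.122, 0.001], [0.001, 0.004, -1.0]]
force: [-0.1, -0.3, -0.2]
width: 0.0534
```

```bash
python3 -c "
from h import *
go(.6355,.1152,.034,83)"
```

```text
pos [0.6365 0.1159 0.0362] yaw 83.0 turn rz -0.0 tilt fix deg [ 0.21 -0.08 -0.  ] shift cm [-0.08 -0.09  0.22] t 15.07 w 0.0534 F [-0.1 -0.3 -0.2]
```

carry_out --pt "0 0 0 0 0 0 1" --pt "0 0 0 0 0 0 1" --pt "0 0 0 0 0 0 1" --pt "0 0 0 0 0 0 1" --pt "0 0 0 0 0 -2 1" --pt "0 0 0 0 0 -4.5 1" --pt "0 0 0 0 0 -4.5 1" --pt "0 0 0 0 0 0 1" --grip_force 25

```text
time_s: 16.08
tool_pos: [0.6372, 0.1158, 0.1539]
eef_rot: [[0.123, 0.992, 0.008], [0.992, -0.123, 0.001], [0.002, 0.008, -1.0]]
force: [0.6, 0.5, -0.4]
width: 0.0235
```

```bash
python3 -c "
from h import *
go(.545,-.276,.16,83)"
```

```text
pos [0.6372 0.1158 0.1539] yaw 83.0 turn rz -0.0 tilt fix deg [ 0.43 -0.14 -0.  ] shift cm [-40.01  -4.38  -0.61] t 16.07 w 0.0235 F [ 0.6  0.5 -0.4]
```

carry_out --pt "0.4 0 0 -5.3 -0.6 0 1" --pt "0 0 0 -5.8 -0.6 0 1" --pt "0 0 0 -5.8 -0.6 0 1" --pt "0 0 0 -5.8 -0.6 0 1" --pt "0 0 0 -5.8 -0.6 0 1" --pt "0 0 0 -5.8 -0.6 0 1" --pt "0 0 0 -4.5 -0.5 0 1" --pt "0 0 0 0 0 0 1"

```text
time_s: 17.08
tool_pos: [0.5447, -0.2741, 0.1513]
eef_rot: [[0.119, 0.993, -0.002], [0.993, -0.119, 0.004], [0.004, -0.003, -1.0]]
force: [0.0, -0.2, 0.1]
width: 0.0235
```

```bash
python3 -c "
from h import *
go(.545,-.276,.040,83)"
```

```text
pos [ 0.5447 -0.2741  0.1513] yaw 83.1 turn rz 0.1 tilt fix deg [-0.17 -0.22  0.  ] shift cm [-0.18  0.06 11.13] t 17.07 w 0.0235 F [ 0.  -0.2  0.1]
```

carry_out --pt "-0.1 -0.2 0 0 0 2 1" --pt "0 0 0 0 0 3.5 1" --pt "0 0 0 0 0 3 1" --pt "0 0 0 0 0 0 1"

```text
time_s: 17.58
tool_pos: [0.5456, -0.2686, 0.0645]
eef_rot: [[0.116, 0.993, -0.001], [0.993, -0.116, 0.005], [0.005, -0.001, -1.0]]
force: [-0.6, 0.7, -1.3]
width: 0.0236
```

```bash
python3 -c "
from h import *
go(.545,-.276,.040,83)"
```

```text
pos [ 0.5456 -0.2686  0.0645] yaw 83.3 turn rz 0.3 tilt fix deg [-0.07 -0.29  0.  ] shift cm [-0.75  0.03  2.45] t 17.57 w 0.0236 F [-0.6  0.7 -1.3]
```

carry_out --pt "0 -0.3 0.3 -0.7 0 0 1" --pt "0 0 0 0 0 1.2 1" --pt "0 0 0 0 0 0.8 1" --pt "0 0 0 0 0 0 1"

```text
time_s: 18.08
tool_pos: [0.5472, -0.2754, 0.0465]
eef_rot: [[0.12, 0.993, 0.004], [0.993, -0.12, -0.002], [-0.002, 0.004, -1.0]]
force: [0.2, 0.2, -1.2]
width: 0.0233
```

```bash
python3 -c "
from h import *
go(.545,-.276,.040,83)"
```

```text
pos [ 0.5472 -0.2754  0.0465] yaw 83.1 turn rz 0.1 tilt fix deg [0.24 0.09 0.  ] shift cm [-0.08 -0.21  0.65] t 18.07 w 0.0233 F [ 0.2  0.2 -1.2]
```

carry_out --pt "0.2 0 0 -0.1 -0.2 0.5 1" --pt "0 0 0 0 0 0.2 1" --pt "0 0 0 0 0 0.1 1" --pt "0 0 0 0 0 0 1"

```text
time_s: 18.58
tool_pos: [0.545, -0.2766, 0.041]
eef_rot: [[0.12, 0.993, 0.001], [0.993, -0.12, -0.002], [-0.002, 0.001, -1.0]]
force: [-0.1, 0.3, -0.9]
width: 0.0237
```

```bash
python3 -c "
from h import *
go(.545,-.276,.040,83)"
```

```text
pos [ 0.545  -0.2766  0.041 ] yaw 83.1 turn rz 0.1 tilt fix deg [0.06 0.09 0.  ] shift cm [ 0.06 -0.    0.1 ] t 18.57 w 0.0237 F [-0.1  0.3 -0.9]
```

carry_out --pt "0 0 0 0 0 0.1 1" --pt "0 0 0 0 0 0 -0.15" --pt "0 0 0 0 0 0 -0.15" --pt "0 0 0 0 0 0 -0.15" --pt "0 0 0 0 0 -2 -0.15" --pt "0 0 0 0 0 -4.5 -0.15" --pt "0 0 0 0 0 -4.5 -0.15" --pt "0 0 0 0 0 0 -0.15"

```text
time_s: 19.58
tool_pos: [0.5445, -0.2765, 0.1515]
eef_rot: [[0.121, 0.993, -0.002], [0.993, -0.121, -0.001], [-0.001, -0.002, -1.0]]
force: [0.1, -0.0, -0.3]
width: 0.0538
```

```bash
python3 -c "
from h import *
go(.6385,-.1185,.16,49.5)"
```

```text
pos [ 0.5445 -0.2765  0.1515] yaw 83.1 turn rz 33.6 tilt fix deg [-0.1   0.06 -0.  ] shift cm [18.12 -3.11 -0.85] t 19.57 w 0.0538 F [ 0.1 -0.  -0.3]
```

carry_out --pt "0 0 8.5 0 0 0 -0.15" --pt "0 0 8.5 0 0 0 -0.15" --pt "0 0 8.5 0 0 0 -0.15" --pt "0 0 8.5 0 0 0 -0.15" --pt "0 0 0 5.3 -0.9 0 -0.15" --pt "0 0 0 5.5 -1 0 -0.15" --pt "0 0 0 5.5 -1 0 -0.15" --pt "0 0 0 0 0 0 -0.15"

```text
time_s: 20.58
tool_pos: [0.6287, -0.1311, 0.139]
eef_rot: [[0.673, 0.739, -0.02], [0.739, -0.673, 0.004], [-0.01, -0.017, -1.0]]
force: [0.2, 0.5, 0.4]
width: 0.0533
```

```bash
python3 -c "
from h import *
go(.6385,-.1185,.034,49.5)"
```

```text
pos [ 0.6287 -0.1311  0.139 ] yaw 47.7 turn rz -1.8 tilt fix deg [-0.99  0.58 -0.01] shift cm [ 1.59 -0.07 10.5 ] t 20.57 w 0.0533 F [0.2 0.5 0.4]
```

carry_out --pt "-1 0.6 -1.8 1.5 0 1.5 -0.15" --pt "0 0 0 0 0 3 -0.15" --pt "0 0 0 0 0 2.6 -0.15" --pt "0 0 0 0 0 0 -0.15"

```text
time_s: 21.08
tool_pos: [0.6345, -0.1225, 0.0613]
eef_rot: [[0.65, 0.76, -0.008], [0.76, -0.65, -0.002], [-0.007, -0.005, -1.0]]
force: [-0.5, -0.0, -0.4]
width: 0.0536
```

```bash
python3 -c "
from h import *
go(.6385,-.1185,.034,49.5)"
```

```text
pos [ 0.6345 -0.1225  0.0613] yaw 49.4 turn rz -0.1 tilt fix deg [-0.26  0.39 -0.  ] shift cm [0.56 0.04 2.73] t 21.07 w 0.0536 F [-0.5 -0.  -0.4]
```

carry_out --pt "-0.2 0.4 0 0.5 0 0 -0.15" --pt "0 0 0 0 0 1.2 -0.15" --pt "0 0 0 0 0 1.1 -0.15" --pt "0 0 0 0 0 0.2 -0.15" --pt "0 0 0 0 0 0 -0.15"

```text
time_s: 21.7
tool_pos: [0.6389, -0.1205, 0.0368]
eef_rot: [[0.652, 0.758, 0.003], [0.758, -0.652, -0.001], [0.001, 0.003, -1.0]]
force: [-0.0, -0.2, -0.5]
width: 0.0535
```

```bash
python3 -c "
from h import *
go(.6385,-.1185,.034,49.5)"
```

```text
pos [ 0.6389 -0.1205  0.0368] yaw 49.3 turn rz -0.2 tilt fix deg [ 0.16 -0.08 -0.  ] shift cm [ 0.13 -0.16  0.28] t 21.7 w 0.0535 F [-0.  -0.2 -0.5]
```

carry_out --pt "0 0 0 0.1 -0.2 0.1 -0.15" --pt "0 0 0 0 0 0 1" --pt "0 0 0 0 0 0 1" --pt "0 0 0 0 0 0 1" --pt "0 0 0 0 0 0 1" --pt "0 0 0 0 0 -2 1" --pt "0 0 0 0 0 -4.5 1" --pt "0 0 0 0 0 -4.5 1"

```text
time_s: 22.7
tool_pos: [0.6358, -0.1177, 0.1478]
eef_rot: [[0.652, 0.758, -0.003], [0.758, -0.652, 0.0], [-0.002, -0.003, -1.0]]
force: [-0.3, 0.8, -0.1]
width: 0.0232
```

```bash
python3 -c "
from h import *
go(.538,.250,.16,83)"
```

```text
pos [ 0.6358 -0.1177  0.1478] yaw 49.3 turn rz -33.7 tilt fix deg [-0.15  0.11 -0.  ] shift cm [ 35.31 -14.19  -1.22] t 22.7 w 0.0232 F [-0.3  0.8 -0.1]
```

carry_out --pt "0 0 -8.5 0 0 -0.3 1" --pt "0 0 -8.5 0 0 -0.3 1" --pt "0 0 -8.5 0 0 0 1" --pt "0 0 -8.0 0 0 0 1" --pt "0 0 0 5.2 -2.1 0 1" --pt "0 0 0 5.4 -2.2 0 1" --pt "0 0 0 5.4 -2.2 0 1" --pt "0 0 0 5.4 -2.2 0 1"

```text
time_s: 23.7
tool_pos: [0.5786, 0.0987, 0.1697]
eef_rot: [[0.123, 0.992, 0.024], [0.992, -0.122, -0.011], [-0.007, 0.025, -1.0]]
force: [1.2, 1.0, -0.8]
width: 0.0235
```

```bash
python3 -c "
from h import *
go(.538,.250,.14,83)"
```

```text
pos [0.5786 0.0987 0.1697] yaw 83.0 turn rz -0.0 tilt fix deg [1.46 0.43 0.01] shift cm [14.52 -5.87  2.97] t 23.7 w 0.0235 F [ 1.2  1.  -0.8]
```

carry_out --pt "0.7 0.2 0 5.2 -2.1 0 1" --pt "0.7 0.2 0 5 -2 1 1" --pt "0 0 0 3 -1.2 1 1" --pt "0 0 0 0 0 0 1"

```text
time_s: 24.2
tool_pos: [0.5397, 0.2477, 0.1542]
eef_rot: [[0.113, 0.994, 0.007], [0.994, -0.113, 0.006], [0.006, 0.006, -1.0]]
force: [0.7, -0.8, -0.6]
width: 0.0236
```

```bash
python3 -c "
from h import *
go(.538,.250,.04,83)"
```

```text
pos [0.5397 0.2477 0.1542] yaw 83.5 turn rz 0.5 tilt fix deg [ 0.37 -0.37 -0.  ] shift cm [ 0.21 -0.2  11.42] t 24.2 w 0.0236 F [ 0.7 -0.8 -0.6]
```

carry_out --pt "0.3 -0.3 0.4 0 -0.2 2 1" --pt "0 0 0 0 0 3.5 1" --pt "0 0 0 0 0 3 1" --pt "0 0 0 0 0 0 1"

```text
time_s: 24.7
tool_pos: [0.5416, 0.2395, 0.0676]
eef_rot: [[0.131, 0.991, 0.005], [0.991, -0.131, -0.004], [-0.003, 0.006, -1.0]]
force: [0.3, 0.5, 0.4]
width: 0.024
```

```bash
python3 -c "
from h import *
go(.538,.250,.04,83)"
```

```text
pos [0.5416 0.2395 0.0676] yaw 82.4 turn rz -0.6 tilt fix deg [0.34 0.19 0.  ] shift cm [ 0.99 -0.48  2.76] t 24.7 w 0.024 F [0.3 0.5 0.4]
```

carry_out --pt "0.3 0.2 -0.5 0.9 -0.4 0 1" --pt "0 0 0 0 0 0.5 1" --pt "0 0 0 0 0 0 1"

```text
time_s: 25.08
tool_pos: [0.541, 0.2482, 0.0647]
eef_rot: [[0.125, 0.992, 0.005], [0.992, -0.125, 0.001], [0.002, 0.004, -1.0]]
force: [0.0, -0.4, 0.1]
width: 0.0233
```

```bash
python3 -c "
from h import *
go(.538,.250,.04,83)"
```

```text
pos [0.541  0.2482 0.0647] yaw 82.8 turn rz -0.2 tilt fix deg [ 0.25 -0.1  -0.  ] shift cm [ 0.14 -0.32  2.47] t 25.07 w 0.0233 F [ 0.  -0.4  0.1]
```

carry_out --pt "0.2 0 0 0.1 -0.3 0.8 1" --pt "0 0 0 0 0 0.8 1" --pt "0 0 0 0 0 0.5 1" --pt "0 0 0 0 0 0.2 1" --pt "0 0 0 0 0 0 1"

```text
time_s: 25.7
tool_pos: [0.5383, 0.25, 0.0407]
eef_rot: [[0.125, 0.992, 0.002], [0.992, -0.125, 0.002], [0.002, 0.002, -1.0]]
force: [-0.9, -0.6, -0.6]
width: 0.0235
```

```bash
python3 -c "
from h import *
go(.538,.250,.04,83)"
```

```text
pos [0.5383 0.25   0.0407] yaw 82.8 turn rz -0.2 tilt fix deg [ 0.1  -0.14 -0.  ] shift cm [-0.   -0.03  0.07] t 25.7 w 0.0235 F [-0.9 -0.6 -0.6]
```

carry_out --pt "0 0 0 0 0 0.1 1" --pt "0 0 0 0 0 0 -0.15" --pt "0 0 0 0 0 0 -0.15" --pt "0 0 0 0 0 0 -0.15" --pt "0 0 0 0 0 -2 -0.15" --pt "0 0 0 0 0 -4.5 -0.15" --pt "0 0 0 0 0 -4.5 -0.61" --pt "0 0 0 0 0 0 -0.61"

```text
time_s: 26.7
tool_pos: [0.5385, 0.2497, 0.1532]
eef_rot: [[0.125, 0.992, 0.002], [0.992, -0.125, 0.002], [0.002, 0.002, -1.0]]
force: [0.3, 0.7, -1.0]
width: 0.0688
```

```bash
python3 -c "
from h import *
go(.6405,-.010,.15,49.5)"
```

```text
pos [0.5385 0.2497 0.1532] yaw 82.8 turn rz 33.3 tilt fix deg [ 0.11 -0.14 -0.  ] shift cm [-13.13  24.62   0.32] t 26.7 w 0.0688 F [ 0.3  0.7 -1. ]
```

carry_out --pt "0 0 8.5 0 0 0 -0.65" --pt "0 0 8.5 0 0 0 -0.65" --pt "0 0 8.5 0 0 0 -0.65" --pt "0 0 7 0 0 0 -0.65" --pt "0 0 0 -2.6 4.9 0 -0.65" --pt "0 0 0 -2.6 4.9 0 -0.65" --pt "0 0 0 -2.6 4.9 0 -0.65" --pt "0 0 0 -2.6 4.9 0 -0.65"

```text
time_s: 27.7
tool_pos: [0.6147, 0.0458, 0.1418]
eef_rot: [[0.641, 0.767, -0.015], [0.767, -0.641, 0.001], [-0.009, -0.012, -1.0]]
force: [0.9, 0.2, 0.2]
width: 0.0766
```

carry_out --pt "0 0 0 -2 3.7 0 -0.65" --pt "0 0 0 0 0 0 -0.65"

```text
time_s: 27.95
tool_pos: [0.63, -0.0025, 0.1385]
eef_rot: [[0.649, 0.761, -0.019], [0.761, -0.649, -0.004], [-0.015, -0.012, -1.0]]
force: [0.3, -0.5, -0.4]
width: 0.0768
```

```bash
python3 -c "
from h import *
go(.6405,-.010,.04,49.5)"
```

```text
pos [ 0.63   -0.0025  0.1385] yaw 49.5 turn rz 0.0 tilt fix deg [-0.68  0.87 -0.01] shift cm [0.11 1.29 9.85] t 27.95 w 0.0768 F [ 0.3 -0.5 -0.4]
```

carry_out --pt "-0.7 0.9 0 0.1 1.2 1 -0.65" --pt "0 0 0 0 0 3 -0.65" --pt "0 0 0 0 0 0 -0.65"

```text
time_s: 28.32
tool_pos: [0.6385, -0.0062, 0.0938]
eef_rot: [[0.646, 0.763, -0.002], [0.763, -0.646, 0.003], [0.001, -0.004, -1.0]]
force: [0.5, -0.5, -0.1]
width: 0.0768
```

```bash
python3 -c "
from h import *
go(.6405,-.010,.04,49.5)"
```

```text
pos [ 0.6385 -0.0062  0.0938] yaw 49.8 turn rz 0.3 tilt fix deg [-0.21 -0.06  0.  ] shift cm [-0.16  0.4   5.38] t 28.32 w 0.0768 F [ 0.5 -0.5 -0.1]
```

carry_out --pt "-0.2 0 0.3 -0.1 0.4 1 -0.65" --pt "0 0 0 0 0 2.5 -0.65" --pt "0 0 0 0 0 1.6 -0.65" --pt "0 0 0 0 0 0 -0.65"

```text
time_s: 28.82
tool_pos: [0.6433, -0.0075, 0.0427]
eef_rot: [[0.647, 0.762, 0.006], [0.762, -0.647, 0.001], [0.005, 0.004, -1.0]]
force: [-0.1, -0.1, 0.7]
width: 0.0767
```

```bash
python3 -c "
from h import *
go(.6405,-.010,.04,49.5)"
```

```text
pos [ 0.6433 -0.0075  0.0427] yaw 49.7 turn rz 0.2 tilt fix deg [ 0.21 -0.27 -0.  ] shift cm [-0.37 -0.05  0.27] t 28.82 w 0.0767 F [-0.1 -0.1  0.7]
```

carry_out --pt "0.2 -0.3 0.2 -0.4 0 0.1 -0.65" --pt "0 0 0 0 0 0 1" --pt "0 0 0 0 0 0 1" --pt "0 0 0 0 0 0 1" --pt "0 0 0 0 0 0 1" --pt "0 0 0 0 0 0 1" --grip_force 20

```text
time_s: 29.58
tool_pos: [0.6423, -0.0109, 0.0443]
eef_rot: [[0.65, 0.76, 0.004], [0.76, -0.65, -0.001], [0.002, 0.004, -1.0]]
force: [-0.8, -0.0, -0.9]
width: 0.0541
```

carry_out --pt "0 0 0 0 0 -2 1" --pt "0 0 0 0 0 -4.5 1" --pt "0 0 0 0 0 -4.5 1" --pt "0 0 -8.5 0 0 -0.5 1" --pt "0 0 -8.5 0 0 0 1" --pt "0 0 -8.5 0 0 0 1" --pt "0 0 -8.0 0 0 0 1" --pt "0 0 0 0 0 0 1"

```text
time_s: 30.58
tool_pos: [0.6438, -0.0117, 0.1744]
eef_rot: [[0.107, 0.994, 0.016], [0.994, -0.107, -0.003], [-0.001, 0.016, -1.0]]
force: [0.4, -0.3, -0.7]
width: 0.054
```

```bash
python3 -c "
from h import *
go(.4547,.2598,.16,83)"
```

```text
pos [ 0.6438 -0.0117  0.1744] yaw 83.9 turn rz 0.9 tilt fix deg [0.9  0.06 0.  ] shift cm [ 24.65 -22.08   1.44] t 30.57 w 0.054 F [ 0.4 -0.3 -0.7]
```

carry_out --pt "0.9 0 0.8 3.8 -3.4 0 1" --pt "0 0 0 4.2 -3.8 0 1" --pt "0 0 0 4.2 -3.8 0 1" --pt "0 0 0 4.2 -3.8 0 1" --pt "0 0 0 4.2 -3.8 0 1" --pt "0 0 0 3.2 -2.9 0 1" --pt "0 0 0 0 0 0 1"

```text
time_s: 31.45
tool_pos: [0.4582, 0.2591, 0.178]
eef_rot: [[0.143, 0.99, 0.01], [0.99, -0.143, 0.001], [0.003, 0.009, -1.0]]
force: [0.7, -0.7, -1.1]
width: 0.0539
```

```bash
python3 -c "
from h import *
go(.4547,.2598,.0485,83)"
```

```text
pos [0.4582 0.2591 0.178 ] yaw 81.8 turn rz -1.2 tilt fix deg [ 0.54 -0.15 -0.  ] shift cm [ 0.03 -0.36 12.95] t 31.45 w 0.0539 F [ 0.7 -0.7 -1.1]
```

carry_out --pt "0.5 -0.1 -1.2 0 -0.3 2 1" --pt "0 0 0 0 0 4 1" --pt "0 0 0 0 0 4 1" --pt "0 0 0 0 0 0 1"

```text
time_s: 31.95
tool_pos: [0.461, 0.2573, 0.0795]
eef_rot: [[0.134, 0.991, 0.01], [0.991, -0.134, 0.001], [0.003, 0.01, -1.0]]
force: [-0.7, -0.5, -0.6]
width: 0.0539
```

```bash
python3 -c "
from h import *
go(.4547,.2598,.0485,83)"
```

```text
pos [0.461  0.2573 0.0795] yaw 82.3 turn rz -0.7 tilt fix deg [ 0.58 -0.15 -0.  ] shift cm [ 0.17 -0.65  3.1 ] t 31.95 w 0.0539 F [-0.7 -0.5 -0.6]
```

carry_out --pt "0.6 -0.1 -0.7 0.2 -0.6 0.2 1" --pt "0 0 0 0 0 0.8 1" --pt "0 0 0 0 0 0 1"

```text
time_s: 32.33
tool_pos: [0.4583, 0.2603, 0.0728]
eef_rot: [[0.125, 0.992, 0.006], [0.992, -0.125, 0.004], [0.004, 0.005, -1.0]]
force: [0.4, 0.4, -0.2]
width: 0.0536
```

```bash
python3 -c "
from h import *
go(.4547,.2598,.0485,83)"
```

```text
pos [0.4583 0.2603 0.0728] yaw 82.8 turn rz -0.2 tilt fix deg [ 0.31 -0.25 -0.  ] shift cm [-0.09 -0.35  2.43] t 32.33 w 0.0536 F [ 0.4  0.4 -0.2]
```

carry_out --pt "0.3 -0.2 -0.2 -0.1 -0.4 0.4 1" --pt "0 0 0 0 0 0.9 1" --pt "0 0 0 0 0 0.7 1" --pt "0 0 0 0 0 0.1 1" --pt "0 0 0 0 0 0 1"

```text
time_s: 32.95
tool_pos: [0.4544, 0.2602, 0.051]
eef_rot: [[0.121, 0.993, 0.001], [0.993, -0.121, 0.001], [0.002, 0.001, -1.0]]
force: [0.6, 0.0, -0.4]
width: 0.0536
```

```bash
python3 -c "
from h import *
go(.4547,.2598,.0485,83)"
```

```text
pos [0.4544 0.2602 0.051 ] yaw 83.1 turn rz 0.1 tilt fix deg [ 0.06 -0.09 -0.  ] shift cm [-0.04  0.04  0.25] t 32.95 w 0.0536 F [ 0.6  0.  -0.4]
```

carry_out --pt "0 0 0 0 0 0.2 1" --pt "0 0 0 0 0 0.1 1" --pt "0 0 0 0 0 0 1"

```text
time_s: 33.33
tool_pos: [0.4547, 0.2603, 0.0481]
eef_rot: [[0.121, 0.993, 0.002], [0.993, -0.121, 0.002], [0.002, 0.002, -1.0]]
force: [-0.3, -0.2, -1.5]
width: 0.0538
```

```bash
python3 -c "
from h import *
go(.4547,.2598,.0485,83)"
```

```text
pos [0.4547 0.2603 0.0481] yaw 83.1 turn rz 0.1 tilt fix deg [ 0.09 -0.12 -0.  ] shift cm [-0.05  0.01 -0.04] t 33.33 w 0.0538 F [-0.3 -0.2 -1.5]
```

Release, rise, then move clear toward the start side for a final look.

carry_out --pt "0 0 0 0 0 0 -0.6" --pt "0 0 0 0 0 0 -0.6" --pt "0 0 0 0 0 0 -0.6" --pt "0 0 0 0 0 -2 -0.6" --pt "0 0 0 0 0 -5 -0.6" --pt "0 0 0 0 0 -5 -0.6" --pt "0 0 0 5 -2 -5 -0.6" --pt "0 0 0 5 -2 0 -0.6"

```text
time_s: 34.33
tool_pos: [0.4319, 0.353, 0.2157]
eef_rot: [[0.133, 0.991, 0.003], [0.991, -0.133, 0.0], [0.001, 0.003, -1.0]]
force: [0.5, 1.3, -0.3]
width: 0.0746
```

carry_out --pt "0 0 0 5 -2.5 0 -0.6" --pt "0 0 0 5 -2.5 0 -0.6" --pt "0 0 0 5 -2.5 0 -0.6" --pt "0 0 0 5 -2.5 0 -0.6" --pt "0 0 0 5 -2.5 0 -0.6" --pt "0 0 0 5 -2.5 0 -0.6" --pt "0 0 0 0 0 0 -0.6"

```text
time_s: 35.2
tool_pos: [0.3152, 0.6827, 0.2147]
eef_rot: [[0.128, 0.992, 0.003], [0.992, -0.128, 0.002], [0.002, 0.002, -1.0]]
force: [-0.5, 0.0, 0.1]
width: 0.0742
```

Run:
```python
from h import *
for n in("top","side"):
    c=get_calibration(n);K,D,E=c["mtx"],c["dist"],c["extrinsics"]
    p,d=snapshot(n);cv2.imwrite(f'pics/{n}_end.png',p[...,::-1])
    W=cloud(d,K,D,E);z=W[...,2]
    a=np.radians(-6.8);u=np.array([np.cos(a),np.sin(a)]);v=np.array([-u[1],u[0]])
    for nm,x,y,h in(("rm",.4617,-.266,.079),("rf",.545,-.276,.046),("pw",.6285,-.286,.062),("sm",.4547,.2598,.062),("sf",.538,.25,.046),("hoop",.4655,.11,.032)):
        q=W[(abs(W[...,0]-x)<.04)&(abs(W[...,1]-y)<.04)&(z>h-.006)]
        if len(q)<5: print(nm,"none");continue
        r=np.array(cv2.minAreaRect(np.float32(q[:,:2]))[0])-[x,y]
        print(n,nm,len(q),"ztop",round(np.percentile(q[:,2],97),4),"exp",h,"dx,dy tray mm",(1000*r@u).round(1),(1000*r@v).round(1))
go(0.4,0.5,.2)
```

```text
top rm 640 ztop 0.0804 exp 0.079 dx,dy tray mm -1.9 -1.3
top rf 114 ztop 0.0471 exp 0.046 dx,dy tray mm -1.8 -1.1
top pw 112 ztop 0.0625 exp 0.062 dx,dy tray mm -2.1 -0.1
top sm 738 ztop 0.0626 exp 0.062 dx,dy tray mm -2.8 -1.1
top sf 105 ztop 0.0459 exp 0.046 dx,dy tray mm 0.1 -1.4
top hoop 208 ztop 0.0324 exp 0.032 dx,dy tray mm 0.3 0.0
side rm 836 ztop 0.0813 exp 0.079 dx,dy tray mm -0.1 0.4
side rf 153 ztop 0.0479 exp 0.046 dx,dy tray mm -0.9 0.1
side pw 161 ztop 0.0642 exp 0.062 dx,dy tray mm -0.7 0.7
side sm 350 ztop 0.0651 exp 0.062 dx,dy tray mm -0.8 0.6
side sf 57 ztop 0.0484 exp 0.046 dx,dy tray mm 3.6 0.0
side hoop 210 ztop 0.0333 exp 0.032 dx,dy tray mm 1.8 1.0
pos [0.3205 0.6784 0.216 ] yaw 82.2 turn rz 0.0 tilt fix deg [ 0.42 -0.   -0.  ] shift cm [-16.6   10.29   1.6 ] t 35.3 w 0.0744 F [-0.7  0.3 -0.5]
```

View pics/top_end.png

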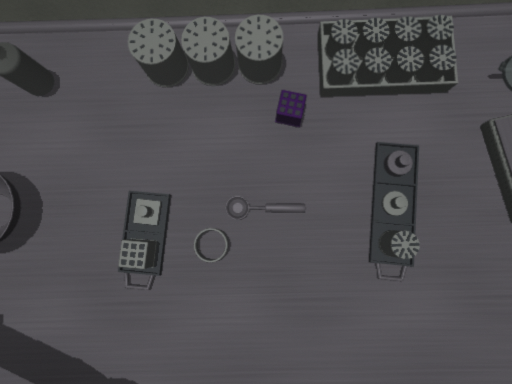

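View pics/side_end.png

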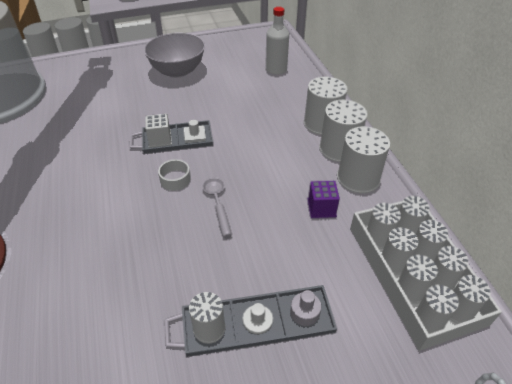

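Both views show all five pieces in their bays; the hoop, spoon and purple block have not moved. I let the arm settle, then hand in.

carry_out --pt "0 0 0 0 0 0 -0.6" --pt "0 0 0 0 0 0 -0.6"

```text
time_s: 35.55
tool_pos: [0.3239, 0.6753, 0.2169]
eef_rot: [[0.14, 0.99, 0.009], [0.99, -0.14, -0.003], [-0.001, 0.01, -1.0]]
force: [-0.2, 0.7, 0.3]
width: 0.0742
```

```bash
python3 -c "
from h import *
s=read_state();print(s['force'].round(2),abs(s['qd']).max().round(3),s['tool_pos']);print(close_job())"
```

```text
[-0.21  0.71  0.32] 0.015 [0.32386557 0.67533646 0.21690983]
the job is handed in; nothing more can be done
None
```

I placed all five pieces in their assigned bays and handed the job in at about 35.6 s of the 120 s allowed; no verdict was reported.

- **Position:** in the last top and side pictures every piece is within 4 mm of its bay centre, against the 15 mm allowed. These offsets are from tray centres measured at the start.
- **Height and tilt:** the tops are 0 to 3 mm above the heights expected for pieces flat on the bay floor, and in the pictures every piece stands upright. I did not measure tilt as a number.
- **Disagreements:** the side camera reads about 1 to 2.5 mm higher than the top camera, and the two differ by up to about 3.5 mm in position. That is about what the 2 mm calibration allows for.
- **Left alone:** the hoop measured within 2 mm of where it started. The spoon and the purple look-alike show no movement in the pictures; I did not re-measure them.
- **Robot:** the gripper was open and clear of everything, with wrist force under 1 N when I handed in. No check failed.

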